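# Light a culture dish on the colony counter

## Task

Put the covered culture dish with the pink medium on the colony counter's round glass stage, flat and wholly on the glass, keeping it level as you carry it, and switch the counter's light on by pushing its red rocker over at the end with the white bar until it snaps fully across. Leave the two empty dishes and the small things near by where they are.

Things in the scene. Friction and masses are not known exactly. Their poses are not given: they have to be found in the camera images.
- dish_pink_mid (a point): Centre, half-way up, of the covered round petri dish with the pink medium: 65 mm across at the lid, 14 mm high, about 22 g, loose, on the bench. The lid does not come off; its rim (full width) runs from 4 to 14 mm above the dish's underside. Grasp across the rim from above. z axis up when level.
- dish_spare: One of two empty clear covered petri dishes, 64 mm across, 14 mm high, loose; origin at the centre of its underside. To be left alone.
- dish_empty: The other empty clear covered petri dish, 64 mm across, 14 mm high, loose; origin at the centre of its underside. To be left alone.
- counter: Colony counter: white box 205 mm deep (x), 235 mm wide (y), fixed, flat deck 56 mm above the bench. Origin at the centre of its underside; x points from its front edge to its rear, y to its left, z up. Rear of the deck: round opal glass stage with a grid. Front left: red rocker in a black frame that reaches 61 mm above the bench. Front right: flat dark display.
- stage_centre (a point): Centre of the round glass stage's top face, 35 mm behind the counter's origin, 58 mm above the bench. The glass is 114 mm across, level, 2 mm above the deck, with no rim round it.
- rocker_on_pad (a point): Where to push, straight down: face of the rocker's right (counter -y) half, marked by a white bar, 21 mm out from the pivot. It moves with the rocker: off, this half slopes 0.41 rad up to its outer end and the point is 74 mm above the bench; fully on, the half is level and the point 66 mm up. Rocker 57 mm long (counter y), 31 mm wide.
- rocker (a joint): Rocker angle, rad: 0 off (left end, white ring, down), 0.42 fully on (right end, white bar, down). Pivot 69 mm in front and 45 mm left of the counter's origin, 66 mm above the bench, axis along counter x. An over-centre spring holds either end: about 4 N at the point starts it, then the force falls; past 0.21 it snaps across by itself.
- tubes: Wooden block 36 x 95 mm with stoppered tubes, 95 mm high, loose, at the back; origin at the centre of its underside. To be left alone.
- drop_red: White dropper bottle with a red cap, 34 mm across, 78 mm high, loose; origin at the centre of its underside. To be left alone.
- drop_brown: Brown dropper bottle with a pale cap, 34 mm across, 78 mm high, loose; origin at the centre of its underside. To be left alone.
- timer: Cream bench timer with a black dial knob, 51 x 67 x 66 mm, loose; origin at the centre of its underside. To be left alone.
- lens: Black hand lens, 125 x 50 mm, 14 mm thick, lying on the bench; origin at the middle of its underside. To be left alone.
There are look-alikes about, which are no part of the job. What is shaped like the part that bears dish_pink_mid but turquoise is not meant.

How it is judged:
By the outcome, as a careful person would: the job done as asked, in the order asked, and still so for the second after the job is handed in, with the robot touching nothing.
It also fails if it takes over 45 s, if anything falls off the work surface, if the arm or the gripper's body presses on something with over 40 N, if the wrist force passes 120 N, or if a joint passes its speed limit or range.

## Robot

A 6-joint arm with a two-finger parallel gripper is mounted at the origin on the work surface; the furniture and walls round the work are solid. World frame = base frame: x ahead of the robot, y to its left, z up, the work surface at z = 0. Lengths are in m, angles in rad, forces in N, time in s.
With the tool pointing down it reaches from about 0.35 to 0.775 m from the base axis. Payload 7.3 kg.
Tool frame: the origin (TCP) lies at the centre of the arm's flange, where the gripper is bolted on; the fingertips stand 178 mm ahead of it and the grasp point (between the pads) lies 159 mm ahead of it; z points along the fingers, y is the line along which they close (so a half turn about z gives the same grasp; the last joint's range is limited). The gripper opens to 92 mm and grips with 3 to 60 N. Pads are 19 mm wide; open, the fingers measure 130 mm over their backs; the gripper's body (75 mm by 190 mm) begins 47 mm behind the grasp point.
Start: joints at [-1.431, 0.342, 1.524, -0, 1.275, -0.146], TCP at [0.148, -0.504, 0.405] pointing down, gripper open.
Joint ranges: [-2.53, 2.53], [-0.77, 2.02], [0.04, 2.7], [-1, 4.14], [0.28, 2.66], [-3.11, 3.11]. Speed limits (rad/s): [2.57, 2.57, 3.14, 3.14, 3.14, 3.14].

## Interface

Orientations are given as [roll, pitch, yaw] about the fixed x, y, z axes, in that order (R = Rz(yaw) Ry(pitch) Rx(roll)).
In Python, from cell import telemetry, vision, ticket gives the robot as it stands.
- The arm moves only by the shell command python3 -m crank 'ROWS' [FORCE]. ROWS is JSON, a list of rows, each a list of 5 numbers: the gripper command: -1 is shut, 1 is fully open, values between are in proportion, then the shift along the tool's x, y, z in mm, then the turn about the tool's z in rad. In form: [[fingers, dx, dy, dz, roll], ...]. A call has 1 to 12 rows; each row is the pose to reach, as a shift and turn from the pose commanded when the call began, along the tool's axes at that moment; what a row does not reach only later rows make up. A row lasts 1/12 s, in which the tool goes at most 41.7 mm and 7.16 degrees, less where a joint would pass 70% of its speed; a pose out of reach is approached as far as the arm can. A call with a gripper value outside its range is refused whole. The fingers move at their own pace and stop on an object; FORCE is the grip in N (left out, the last holds). Time passes only in rows, so rows that repeat a pose let the fingers close. It gives the time, the measured TCP pose, the force, the opening and the grip force at its end, in the units of the state.
- telemetry.observe(): the state, without advancing time (a new reading comes with each control period).
- vision.read_camera(name): name is "scene" or "side" or "wrist"; returns (picture, depth): 420x560x3 uint8, red, green, blue; 420x560 float32, m along the optical axis (not along the pixel's ray), 0 where there is no reading.
- vision.get_calibration(name): a dict with "camera_matrix" (3x3 intrinsics, pixels), "dist" ([k1, k2, p1, p2, k3] as OpenCV has them; the pictures are not rectified), "rvec" (rotation vector, rad) and "tvec" (3), from world to camera coordinates, as OpenCV has them. Camera axes: x right, y down, z forward; pixel columns grow to the right and rows downward; lengths in m; the calibration is good to about 2 mm. A picture is of the moment at which its call begins: read the wrist's pose just before it. get_calibration takes no time and is no camera call; for the wrist camera it gives the pose at the moment of the call.
- ticket.hand_in(): hands the job in; it is judged then, once.
The state is a dict: "time": time; "qpos": joint angles; "qvel": joint speeds; "joint_efforts": joint torques, N m; "tool_pos": TCP position; "tool_rot": TCP orientation; "contact_force": force on the tool from outside, world axes, zero at the start; "torque": the same for the moment, N m; "opening": finger opening in m; "grip_force": force on a finger pad.
Only numpy, scipy, OpenCV 4.12 (cv2) and the standard library are available. Lean on these libraries where they do the work, as an engineer would, in place of code of your own. Each camera call takes 0.05 s, during which the arm holds its last target. There are 200 camera calls.

## Working session

There is one attempt and no reset: what is moved stays moved. The work goes in short steps, Python scripts to look and compute and a shell command to move; the robot and the scene stay as the last step left them, time stands still between calls to the robot, and variables do not carry over. Pictures are saved under pics/ and viewed, at most 11 in all, crops included, and the job is handed in when it is done.

```bash
ls; mkdir -p pics; cat > h.py <<'E'
import numpy as np, cv2
from cell import telemetry, vision, ticket
def cal(n):
    c=vision.get_calibration(n); K=np.array(c["camera_matrix"],float); d=np.array(c["dist"],float)
    R=cv2.Rodrigues(np.array(c["rvec"],float))[0]; t=np.array(c["tvec"],float).ravel(); return K,d,R,t
def ray(C,uv):
    K,d,R,t=C; p=cv2.undistortPoints(np.array(uv,float).reshape(-1,1,2),K,d).reshape(-1,2)
    return -R.T@t, np.c_[p,np.ones(len(p))]@R
def plane(C,uv,z):
    o,D=ray(C,uv); return o+D*((z-o[2])/D[:,2])[:,None]
def dep(C,uv,dm):
    o,D=ray(C,uv); uv=np.array(uv).reshape(-1,2); z=np.array([dm[int(v),int(u)] for u,v in uv]); return o+D*z[:,None]
def proj(C,P):
    K,d,R,t=C; return cv2.projectPoints(np.array(P,float).reshape(-1,1,3),cv2.Rodrigues(R)[0],t,K,d)[0].reshape(-1,2)
def tri(C1,u1,C2,u2):
    a,A=ray(C1,u1);b,B=ray(C2,u2);A=A[0];B=B[0]
    s=np.linalg.lstsq(np.c_[A,-B],b-a,rcond=None)[0];p=a+A*s[0];q=b+B*s[1];return (p+q)/2,np.linalg.norm(p-q)
E
python3 - <<'E'
from h import *
for n in("scene","side"):
    im,d=vision.read_camera(n); np.savez(f"pics/{n}0.npz",im=im,d=d); cv2.imwrite(f"pics/{n}0.png",im[:,:,::-1])
    print(n,-cal(n)[2].T@cal(n)[3])
s=telemetry.observe();print(s["time"],s["tool_pos"],s["tool_rot"],s["opening"])
E
```

```text
pics
scene [ 0.02422098 -0.94865618  0.74067974]
side [-0.05919615  1.17409843  0.61121027]
0.1 [ 0.14801181 -0.50359002  0.40411075] [-3.14022650e+00 -2.20624584e-04  2.85802204e-01] 0.09213724904365841
```

View pics/scene0.png

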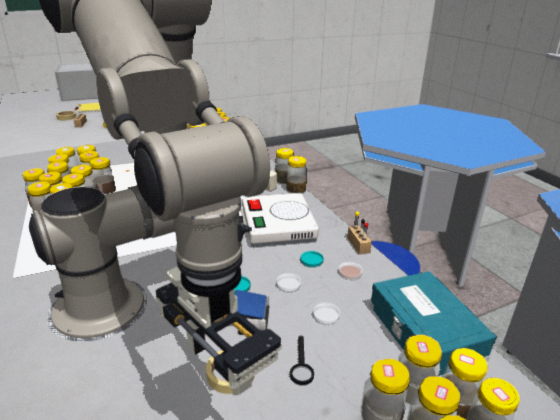

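View pics/side0.png

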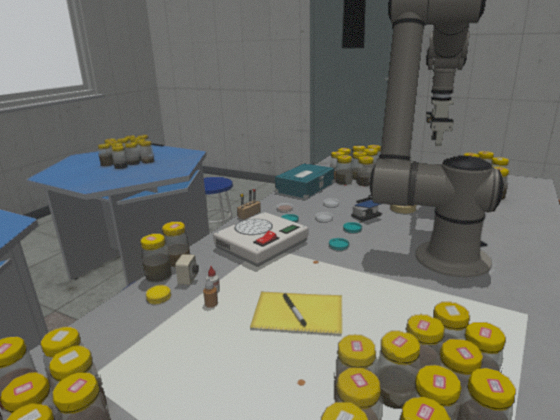

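The scene view shows the pink dish at about (350,271), and the side view shows it at about (285,208). These could be mistaken for it in the scene view: turquoise dishes at (312,259) and (242,284), and clear dishes at (289,282) and (327,313). The counter's glass is at (289,210) and the rocker at (255,204). I choose (350,271) and will check it in a crop while measuring.

```bash
python3 - <<'E'
from h import *
S={n:np.load(f"pics/{n}0.npz") for n in("scene","side")}; C={n:cal(n) for n in S}
a=S["scene"]["im"][180:330,235:385]; b=S["side"]["im"][185:275,200:350]
a=cv2.resize(a[:,:,::-1],(600,600),interpolation=cv2.INTER_CUBIC)
cv2.imwrite("pics/crop1.png",a); cv2.imwrite("pics/crop2.png",cv2.resize(b[:,:,::-1],(800,480),interpolation=cv2.INTER_CUBIC))
# colour masks
def comps(n,m,box):
    u0,v0,u1,v1=box; M=np.zeros(m.shape,np.uint8); M[v0:v1,u0:u1]=m[v0:v1,u0:u1]
    k,l,st,ce=cv2.connectedComponentsWithStats(M)
    return [(ce[i].round(1),st[i].tolist()) for i in range(1,k) if st[i][4]>15]
for n,bp in(("scene",(330,255,375,285)),("side",(270,200,297,213))):
    im=S[n]["im"].astype(int); r,g,bl=im[...,0],im[...,1],im[...,2]
    pink=(r-g>15)&(r-bl>8); red=(r-g>70)&(r-bl>70)
    print(n,"pink",comps(n,pink,bp)); print("red",comps(n,red,(235,190,285,250)))
    for c,_ in comps(n,pink,bp): print(plane(C[n],c,.007), dep(C[n],c,S[n]["d"]))
    g=plane(C[n],[(289,210)] if n=="scene" else [(253,227)],.058);print("glass",g,dep(C[n],[(289,210)] if n=="scene" else [(253,227)],S[n]["d"]))
E
```

```text
scene pink [(array([350. , 271.3]), [340, 265, 21, 13, 201])]
red [(array([254.5, 203.9]), [249, 199, 12, 10, 99])]
[[ 0.63211778 -0.14579675  0.007     ]] [[ 0.62992594 -0.14869154  0.00964535]]
glass [[0.59250061 0.14676775 0.058     ]] [[0.59603861 0.15358765 0.05374977]]
side pink [(array([284.3, 207.1]), [280, 206, 10, 3, 25])]
red [(array([266. , 236.9]), [257, 231, 18, 12, 104])]
[[ 0.63799585 -0.14190953  0.007     ]] [[ 0.62900168 -0.12493229  0.01479465]]
glass [[0.59324965 0.16228629 0.058     ]] [[0.5926619  0.16319776 0.05849835]]
```

View pics/crop1.png

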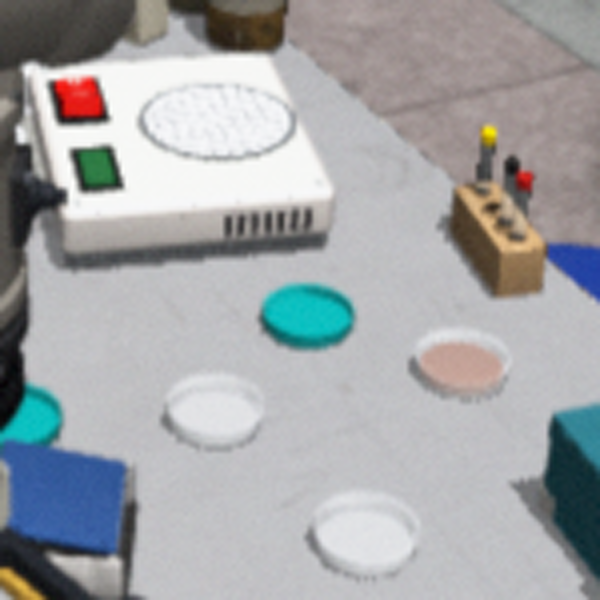

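The crop confirms it: the pink dish at (350,271) has a clear rim, and the turquoise dish beside it at (312,259) is a different one. The stage is at about (0.59, 0.15), with the rocker at its front left. Both points are within reach, so I'm moving above the dish.

```bash
python3 -m crank '[[1,40,-15,4,0],[1,80,-30,8,0],[1,120,-44,12,0],[1,160,-59,16,0],[1,200,-73,20,0],[1,240,-88,24,0],[1,280,-103,28,0],[1,320,-117,32,0],[1,360,-132,36,0],[1,400,-146,40,0],[1,440,-161,44,0],[1,470,-172,47,0]]'
python3 - <<'E'
from h import *
s=telemetry.observe();print(s["time"],s["tool_pos"],s["tool_rot"],s["opening"])
C=cal("wrist");im,d=vision.read_camera("wrist");cv2.imwrite("pics/w1.png",im[:,:,::-1]);print(-C[2].T@C[3],C[2])
print(proj(C,[.633,-.145,.007]))
E
```

```text
time: 1.1
tool_pos: [0.5497, -0.2061, 0.3574]
tool_rot: [-3.141, 0.001, 0.286]
contact_force: [0.4, -2.0, -0.5]
opening: 0.092
grip_force: 0.0
1.1 [ 0.54965861 -0.20607342  0.3574054 ] [-3.14120163e+00  6.23074969e-04  2.85979031e-01] 0.09200800792894386
[ 0.62605578 -0.18397196  0.33796014] [[ 0.28151064 -0.95955717 -0.00133679]
 [-0.91690754 -0.26940849  0.29444802]
 [-0.28289985 -0.08166454 -0.95566656]]
[[244.28141603  87.15235384]]
```

View pics/w1.png

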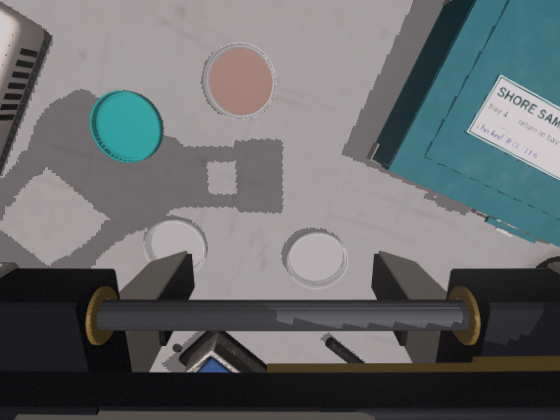

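The wrist view shows the pink dish at (240,80), turquoise at (127,127), clear dishes at (175,245) and (317,258), and the teal box right of (370,150).

```bash
python3 - <<'E'
from h import *
C=cal("wrist");im,d=vision.read_camera("wrist");r,g,b=[im[...,i].astype(int) for i in range(3)]
def big(m):
    cs,_=cv2.findContours(m.astype(np.uint8),cv2.RETR_EXTERNAL,cv2.CHAIN_APPROX_NONE);c=max(cs,key=cv2.contourArea);return cv2.fitEllipse(c),c
for nm,m in(("pink",(r-g>30)&(r-b>20)&(np.arange(420)[:,None]<150)),("turq",(b-r>70)&(np.arange(560)<200))):
    e,c=big(m);print(nm,e,plane(C,e[0],.005),plane(C,e[0],.014),"depth",dep(C,[e[0]],d))
    p=plane(C,c.reshape(-1,2),.007);print(" size",np.ptp(p,axis=0))
    if nm=="pink":
        S=np.load("pics/scene0.npz");print(" tri w/scene",tri(C,[e[0]],cal("scene"),[(350,271.3)]))
print("box",dep(C,[(450,60),(400,170),(380,140),(480,200)],d))
S=np.load("pics/scene0.npz");print("tubes",dep(cal("scene"),[(355,238),(365,247),(368,233)],S["d"]))
print("table",dep(C,[(240,140),(300,60)],d))
E
```

```text
pink ((245.2991485595703, 88.35556030273438), (58.13127517700195, 61.31341552734375), 0.38373738527297974) [[ 0.63740654 -0.14021003  0.005     ]] [[ 0.63721483 -0.14126627  0.014     ]] depth [[ 0.6371763  -0.14147857  0.01580892]]
 size [5.45918794e-02 5.47794264e-02 1.11022302e-16]
 tri w/scene (array([ 0.63724639, -0.13954699,  0.00108612]), np.float64(0.0006338865031096231))
turq ((129.32492065429688, 132.93125915527344), (65.18399047851562, 73.63773345947266), 138.97084045410156) [[ 0.56717467 -0.0439857   0.005     ]] [[ 0.56888539 -0.04764843  0.014     ]] depth [[ 0.56915329 -0.04822204  0.01540946]]
 size [6.61626407e-02 6.60410316e-02 1.11022302e-16]
box [[ 0.69885193 -0.28725884  0.06407741]
 [ 0.61222508 -0.27985754  0.07166949]
 [ 0.62909851 -0.27688314  0.00110932]
 [ 0.60821491 -0.35085801  0.07232384]]
tubes [[ 0.71257934 -0.04526544  0.03435128]
 [ 0.72148954 -0.08499833  0.02441566]
 [ 1.59282887  0.98261518 -0.75752844]]
table [[ 0.59051249 -0.14705932  0.00272584]
 [ 0.67526672 -0.18122541  0.000907  ]]
```

```bash
python3 - <<'E'
from h import *
P=[]
for n in("scene","wrist"):
    C=cal(n)
    if n=="scene": d=np.load("pics/scene0.npz")["d"]; vv,uu=np.mgrid[200:300,320:480]
    else: d=vision.read_camera("wrist")[1]; vv,uu=np.mgrid[0:250:2,0:560:2]
    uv=np.c_[uu.ravel(),vv.ravel()]; p=dep(C,uv,d); P.append(p[d[vv,uu].ravel()>0])
P=np.vstack(P); c=np.array([.637,-.141]); q=P[(P[:,2]>.03)&(P[:,2]<.15)]; q=q[np.linalg.norm(q[:,:2]-c,axis=1)<.2]
print(len(q),"nearest",np.linalg.norm(q[:,:2]-c,axis=1).min())
t=q[q[:,1]>-.15];print("tubes range",t.min(0),t.max(0)); t=q[q[:,1]<-.15];print("box",t.min(0),t.max(0))
for y in np.arange(-.8,.9,.1):
    X=(q[:,:2]-c)@np.array([np.cos(y),np.sin(y)]);Y=(q[:,:2]-c)@np.array([np.sin(y),-np.cos(y)])
    dx=np.maximum(abs(X)-.0375,0);dy=np.maximum(abs(Y)-.095,0);print(round(y,2),round(1000*np.hypot(dx,dy).min()),end=" | ")
s=telemetry.observe();print(s["time"],s["tool_pos"],s["tool_rot"],s["qpos"])
E
```

```text
6112 nearest 0.09145264924186573
tubes range [ 0.5597419  -0.08738327  0.03002404] [0.75610138 0.05681095 0.09504598]
box [ 0.59672867 -0.34094205  0.03009625] [ 0.75956565 -0.27562126  0.07629205]
-0.8 0 | -0.7 0 | -0.6 0 | -0.5 0 | -0.4 1 | -0.3 9 | -0.2 18 | -0.1 25 | -0.0 31 | 0.1 37 | 0.2 36 | 0.3 36 | 0.4 36 | 0.5 38 | 0.6 40 | 0.7 44 | 0.8 49 | 1.25 [ 0.54990341 -0.2054961   0.35663635] [-3.14021485e+00  1.25401852e-03  2.90366825e-01] [-4.88163570e-01  4.95149440e-01  1.41903016e+00  1.06459760e-04
  1.22927339e+00  7.92231046e-01]
```

```bash
python3 -m crank '[[1,36,-13,10,0],[1,72,-26,20,0],[1,102,-38,45,0],[1,102,-38,80,0],[1,102,-38,97,0],[1,102,-38,97,0],[1,102,-38,97,0]]'
python3 - <<'E'
from h import *
s=telemetry.observe();print(s["tool_pos"],s["tool_rot"])
C=cal("wrist");im,d=vision.read_camera("wrist");cv2.imwrite("pics/w2.png",im[:,:,::-1])
r,g,b=[im[...,i].astype(int) for i in range(3)];m=((r-g>30)&(r-b>20)).astype(np.uint8)
cs,_=cv2.findContours(m,cv2.RETR_EXTERNAL,cv2.CHAIN_APPROX_NONE)
for c in cs:
    if cv2.contourArea(c)>500:
        e=cv2.fitEllipse(c);print(e,cv2.boundingRect(c),plane(C,e[0],.006),dep(C,[e[0]],d))
        p=plane(C,c.reshape(-1,2),.006);print(p.min(0),p.max(0))
E
```

```text
time: 1.83
tool_pos: [0.6348, -0.1436, 0.2604]
tool_rot: [-3.14, 0.002, 0.285]
contact_force: [0.1, 0.4, 1.1]
opening: 0.0918
grip_force: 0.0
[ 0.63480767 -0.14356302  0.26035276] [-3.14045103e+00  2.18734179e-03  2.84639614e-01]
((273.6802673339844, 198.52227783203125), (29.682268142700195, 46.89036178588867), 71.94065856933594) (248, 182, 55, 38) [[ 0.64920448 -0.1325552   0.006     ]] [[ 0.65156004 -0.13213711  0.01492374]]
[ 0.6353097  -0.15042367  0.006     ] [ 0.66335981 -0.11552863  0.006     ]
((151.69895935058594, 26.066314697265625), (65.25595092773438, 180.7601776123047), 112.4016342163086) (45, 0, 187, 87) [[ 0.73449325 -0.02962375  0.006     ]] [[ 0.7255307  -0.06496796  0.09626934]]
[ 0.7089667  -0.07753729  0.006     ] [0.75443797 0.03625883 0.006     ]
```

View pics/w2.png

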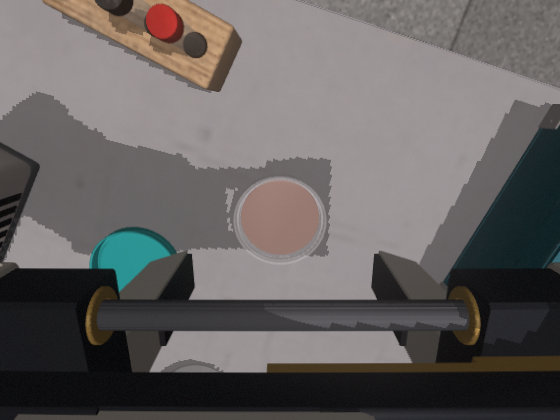

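The wrist view shows the pink dish whole at about (281,219), between the finger lines. Shadow cut part of the mask, so I'll use a looser hue mask.

```bash
python3 - <<'E'
from h import *
s=telemetry.observe();print(s["tool_pos"],s["tool_rot"])
C=cal("wrist");im,d=vision.read_camera("wrist")
r,g,b=[im[...,i].astype(float) for i in range(3)];m=((r/(g+1)>1.15)&(r/(b+1)>1.1)).astype(np.uint8);m[:160]=0;m[275:]=0;m[:,:200]=0;m[:,350:]=0
cs,_=cv2.findContours(m,cv2.RETR_EXTERNAL,cv2.CHAIN_APPROX_NONE);c=max(cs,key=cv2.contourArea)
e=cv2.fitEllipse(c);print(e,cv2.boundingRect(c),plane(C,e[0],.006),plane(C,[(280,220)],.012),dep(C,[e[0],(230,190)],d))
p=plane(C,c.reshape(-1,2),.006);print((p.min(0)+p.max(0))/2,np.ptp(p,axis=0))
E
```

```text
[ 0.63529431 -0.14377128  0.26204757] [ 3.14075157e+00 -6.73488695e-04  2.84457470e-01]
((278.4006652832031, 217.8302459716797), (72.269287109375, 76.74861907958984), 92.80255889892578) (240, 182, 78, 73) [[ 0.63703753 -0.14037525  0.006     ]] [[ 0.63768811 -0.14144738  0.012     ]] [[ 0.63998193 -0.13964207  0.01533069]
 [ 0.64558137 -0.10095361 -0.00070265]]
[ 0.63612154 -0.14053244  0.006     ] [5.58202508e-02 5.63029783e-02 5.55111512e-17]
```

```bash
python3 -m crank '[[1,3,-2,25,0],[1,3,-2,50,0],[1,3,-2,65,0],[1,3,-2,75,0],[1,3,-2,79,0],[1,3,-2,79,0],[1,3,-2,79,0]]' && python3 -m crank '[[-1,0,0,0,0],[-1,0,0,0,0],[-1,0,0,0,0],[-1,0,0,0,0],[-1,0,0,0,0],[-1,0,0,0,0],[-1,0,0,0,0],[-1,0,0,0,0]]' 15
```

```text
time: 2.52
tool_pos: [0.6383, -0.1403, 0.1835]
tool_rot: [3.14, -0.002, 0.285]
contact_force: [-0.1, -0.1, 0.5]
opening: 0.0921
grip_force: 0.0
time: 3.18
tool_pos: [0.6379, -0.1398, 0.1823]
tool_rot: [3.141, -0.0, 0.286]
contact_force: [-0.4, 0.2, 3.1]
opening: 0.0637
grip_force: 15.0
```

```bash
python3 -m crank '[[-1,0,0,-5,0],[-1,0,0,-15,0],[-1,0,0,-30,0],[-1,0,0,-50,0],[-1,0,0,-75,0],[-1,0,0,-100,0],[-1,0,0,-120,0],[-1,0,0,-130,0],[-1,0,0,-130,0]]' && python3 -m crank '[[-1,0,-8,0,0],[-1,0,-25,0,0],[-1,0,-45,0,0],[-1,-5,-65,0,0],[-1,-10,-85,0,0],[-1,-15,-105,0,0],[-1,-20,-125,0,0],[-1,-25,-145,0,0],[-1,-28,-160,0,0],[-1,-30,-170,0,0],[-1,-30,-170,0,0]]'
python3 - <<'E'
from h import *
s=telemetry.observe();print(s["tool_pos"],s["tool_rot"])
im,d=vision.read_camera("wrist");np.savez("pics/w3.npz",im=im,d=d);cv2.imwrite("pics/w3.png",im[:,:,::-1])
E
```

```text
time: 3.93
tool_pos: [0.6382, -0.1399, 0.3153]
tool_rot: [3.138, -0.005, 0.286]
contact_force: [-0.4, -0.6, 0.0]
opening: 0.0639
grip_force: 15.0
time: 4.85
tool_pos: [0.5601, 0.0166, 0.3112]
tool_rot: [-3.14, 0.002, 0.288]
contact_force: [-0.1, -0.4, -0.4]
opening: 0.0643
grip_force: 15.0
[0.56012524 0.01660753 0.31115683] [-3.14046826e+00  1.97247836e-03  2.87730798e-01]
```

View pics/w3.png

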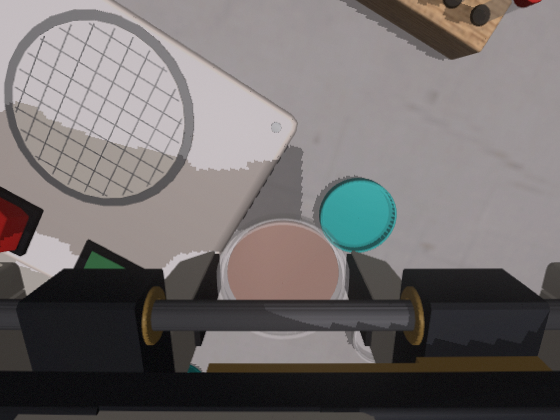

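The dish is held level between the pads at (285,268). The stage ring is centred at about (99,107), with part of the rocker at (10,225) and the display at (105,262).

```bash
python3 - <<'E'
from h import *
z=np.load("pics/w3.npz");im,d=z["im"],z["d"];C=cal("wrist");g=cv2.cvtColor(im,cv2.COLOR_RGB2GRAY)
print([int(g[v,u]) for u,v in((10,100),(95,15),(188,120),(105,200),(200,160),(230,110))])
m=(g<145).astype(np.uint8);m[:,205:]=0;m[210:]=0;m[185:,:60]=0
m=cv2.morphologyEx(m,cv2.MORPH_OPEN,np.ones((3,3)))
cs,_=cv2.findContours(m,cv2.RETR_EXTERNAL,cv2.CHAIN_APPROX_NONE);c=max(cs,key=cv2.contourArea);h=cv2.convexHull(c)
e=cv2.fitEllipse(h);print(e,cv2.boundingRect(c));P=plane(C,e[0],.058)[0];print("plane",P)
pts=cv2.ellipse2Poly(tuple(int(x) for x in e[0]),tuple(int(x/2) for x in e[1]),int(e[2]),0,360,10);p=plane(C,pts,.058);print("size",np.ptp(p,axis=0),(p.min(0)+p.max(0))/2)
print("depth",dep(C,[e[0],(80,80),(120,80)],d)[:,2])
# scene triangulation by the same dark ring ellipse
print("proj scene/side",proj(cal("scene"),P),proj(cal("side"),P), "tri",tri(C,[e[0]],cal("scene"),[(289.3,210)]))
# counter corner and sides
print("corner,disp,edge",plane(C,[(297,124),(120,0),(225,245)],.056),dep(C,[(290,124)],d))
E
```

```text
[116, 120, 127, 82, 193, 193]
((98.56529998779297, 107.9576416015625), (179.16787719726562, 207.8406524658203), 142.40444946289062) (4, 10, 190, 197)
plane [0.60257396 0.15445475 0.058     ]
size [1.24854463e-01 1.25047542e-01 2.77555756e-17] [0.59835559 0.15401952 0.058     ]
depth [0.05886685 0.05782282 0.05908041]
proj scene/side [[290.76852436 208.28098608]] [[251.8087117  225.57957201]] tri (array([0.60077815, 0.1593173 , 0.0493881 ]), np.float64(0.0014030203676721512))
corner,disp,edge [[0.62945567 0.02563527 0.056     ]
 [0.66963588 0.15145878 0.056     ]
 [0.53052775 0.05139317 0.056     ]] [[0.628125   0.03014111 0.05598042]]
```

```bash
python3 -m crank '[[-1,4,-6,0,0],[-1,14,-22,0,0],[-1,26,-42,0,0],[-1,39,-62,0,0],[-1,52,-82,0,0],[-1,64,-102,5,0],[-1,73,-116,15,0],[-1,77,-122,28,0],[-1,77,-122,40,0],[-1,77,-122,48,0],[-1,77,-122,52,0],[-1,77,-122,52,0]]'
python3 - <<'E'
from h import *
for i in range(4):
    s=telemetry.observe();print(np.round(s["tool_pos"],4),s["tool_rot"],s["opening"]) if i%2==0 else 0
    im,d=vision.read_camera("wrist")
np.savez("pics/w4.npz",im=im,d=d);cv2.imwrite("pics/w4.png",im[:,:,::-1])
E
```

```text
time: 5.9
tool_pos: [0.6005, 0.1527, 0.2585]
tool_rot: [-3.141, 0.002, 0.285]
contact_force: [-0.1, 0.8, -0.5]
opening: 0.0642
grip_force: 15.0
[0.6005 0.1527 0.2585] [-3.14145016e+00  2.44827914e-03  2.84654736e-01] 0.06415415882907353
[0.6008 0.1529 0.2602] [ 3.14134891e+00 -3.44662046e-04  2.84771210e-01] 0.06436720222139479
```

View pics/w4.png

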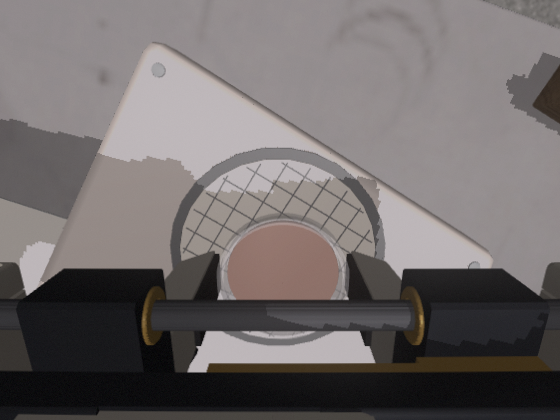

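The dish is over the stage. The ring's outer edge runs from u=171 to 385 and from v=148 to 343, so its centre is near (278,243). I'll check that against the dish and work out the rocker from the visible deck corners (155,45) and (490,255).

```bash
python3 - <<'E'
from h import *
C=cal("wrist");p=plane(C,[(171,243),(385,243),(278,148),(278,343),(185,190),(372,190)],.058);print(p[:,:2])
A=np.c_[2*p[:,:2],np.ones(6)];x=np.linalg.lstsq(A,(p[:,:2]**2).sum(1),rcond=None)[0];print("centre",x[:2],"r",np.sqrt(x[2]+x[0]**2+x[1]**2))
q=plane(C,[(155,45),(490,255)],.056)[:,:2];print(q,np.linalg.norm(q[0]-q[1]));v=q[0]-q[1];yaw=np.arctan2(-v[0],v[1]);print("yaw",yaw)
X=np.array([np.cos(yaw),np.sin(yaw)]);Y=np.array([-X[1],X[0]]);o=x[:2]-.035*X;print("origin",o,"rear mid check",q.mean(0)-.1025*X,"pivot",o-.069*X+.045*Y,"pad",o-.069*X+.024*Y)
S=np.load("pics/scene0.npz");print("red scene",plane(cal("scene"),[(254.5,203.9)],.069),"red side",plane(cal("side"),[(266,236.9)],.069))
E
```

```text
[[0.58732178 0.21637391]
 [0.62216455 0.09735436]
 [0.65701687 0.17190377]
 [0.53870005 0.137811  ]
 [0.62057952 0.21486508]
 [0.6495753  0.11575523]]
centre [0.59871472 0.1549206 ] r 0.06264220822473626
[[0.68845271 0.24465441]
 [0.63192233 0.03345319]] 0.21863585414166803
yaw -0.2615306977577428
origin [0.56490488 0.16397019] rear mid check [0.561173   0.16555615] pivot [0.50988638 0.22528058] pad [0.50445663 0.20499468]
red scene [[0.50225826 0.20875711 0.069     ]] red side [[0.50746272 0.22683523 0.069     ]]
```

```bash
python3 -m crank '[[-1,0,-1,5,0],[-1,0,-2,10,0],[-1,0,-2,14,0],[-1,0,-2,16,0],[-1,0,-2,17,0],[-1,0,-2,17,0],[-1,0,-2,17,0]]'; python3 -m crank '[[-1,0,0,1,0],[-1,0,0,1,0],[-1,0,0,1,0],[-1,0,0,1,0]]'
```

```text
time: 6.68
tool_pos: [0.6, 0.1555, 0.2429]
tool_rot: [3.141, -0.0, 0.286]
contact_force: [-0.1, -1.4, 0.2]
opening: 0.064
grip_force: 15.0
time: 7.02
tool_pos: [0.6, 0.1555, 0.242]
tool_rot: [3.141, -0.0, 0.286]
contact_force: [0.4, 1.0, -0.1]
opening: 0.0644
grip_force: 15.0
```

```bash
python3 -m crank '[[-1,0,0,0.5,0],[-1,0,0,1,0],[-1,0,0,1,0],[-1,0,0,1,0]]'; python3 -m crank '[[-1,0,0,0.5,0],[-1,0,0,1,0],[-1,0,0,1,0],[-1,0,0,1,0]]'
```

```text
time: 7.35
tool_pos: [0.6, 0.1555, 0.2409]
tool_rot: [3.142, 0.0, 0.286]
contact_force: [-0.1, 0.2, -1.1]
opening: 0.0644
grip_force: 15.0
time: 7.68
tool_pos: [0.6, 0.1555, 0.2403]
tool_rot: [3.141, -0.0, 0.286]
contact_force: [-0.9, -0.1, 3.4]
opening: 0.0641
grip_force: 15.0
```

Contact shows at 3.4 N, at the expected height. Releasing and rising.

```bash
python3 -m crank '[[0.5,0,0,0,0],[0.6,0,0,0,0],[0.8,0,0,0,0],[0.9,0,0,0,0],[0.9,0,0,0,0],[0.9,0,0,0,0],[0.9,0,0,-5,0],[0.9,0,0,-15,0],[0.9,0,0,-35,0],[0.9,0,0,-60,0],[0.9,0,0,-75,0],[0.9,0,0,-75,0]]'
python3 - <<'E'
from h import *
C0=vision.read_camera("wrist");s=telemetry.observe();C=cal("wrist");im,d=vision.read_camera("wrist");np.savez("pics/w5.npz",im=im,d=d);cv2.imwrite("pics/w5.png",im[:,:,::-1]);print(s["tool_pos"])
for n in ["side"]:
    im,d=vision.read_camera(n);cv2.imwrite("pics/side1.png",cv2.resize(im[185:275,200:350,::-1],(800,480)))
E
```

```text
time: 8.68
tool_pos: [0.6009, 0.1557, 0.32]
tool_rot: [3.14, -0.008, 0.286]
contact_force: [0.1, 0.4, 0.5]
opening: 0.087
grip_force: 0.0
[0.60039218 0.15560658 0.31775746]
```

View pics/w5.png

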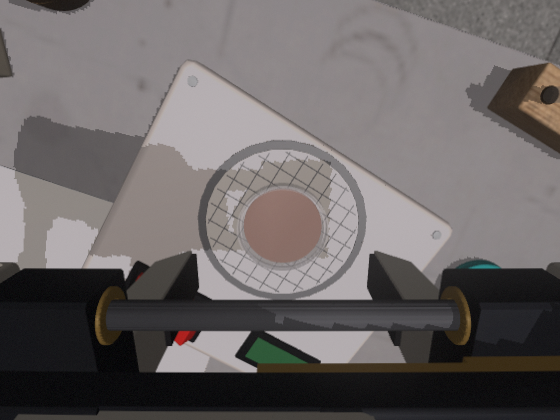

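The dish stands flat and centred on the glass: dish at (283,225), ring from 199 to 366. Next I back off toward the rocker, turn so the closed fingers lie across it, and look.

```bash
python3 -m crank '[[0.9,-10,-1,0,-0.1],[0.9,-25,-3,0,-0.2],[0.9,-40,-5,0,-0.3],[0.9,-55,-7,0,-0.4],[0.9,-70,-9,0,-0.52],[0.9,-85,-11,0,-0.64],[-1,-100,-13,0,-0.76],[-1,-110,-14,0,-0.88],[-1,-115,-14,0,-0.97],[-1,-115,-14,0,-1.02],[-1,-115,-14,0,-1.02],[-1,-115,-14,0,-1.02]]' 20
python3 - <<'E'
from h import *
vision.read_camera("wrist");vision.read_camera("wrist");s=telemetry.observe();C=cal("wrist");im,d=vision.read_camera("wrist");np.savez("pics/w6.npz",im=im,d=d);cv2.imwrite("pics/w6.png",im[:,:,::-1]);print(s["tool_pos"],s["tool_rot"],s["opening"])
print(proj(C,[[.5045,.205,.074],[.51,.225,.066]]))
E
```

```text
time: 9.83
tool_pos: [0.4855, 0.1365, 0.3142]
tool_rot: [-3.14, 0.001, 1.304]
contact_force: [-0.6, -0.7, 0.8]
opening: 0.052
grip_force: 0.0
[0.48575557 0.13651278 0.31440665] [-3.14072165e+00  4.61794931e-04  1.30419784e+00] 0.04397346026875995
[[283.08559355 121.4244853 ]
 [283.13840704  87.10712434]]
```

View pics/w6.png

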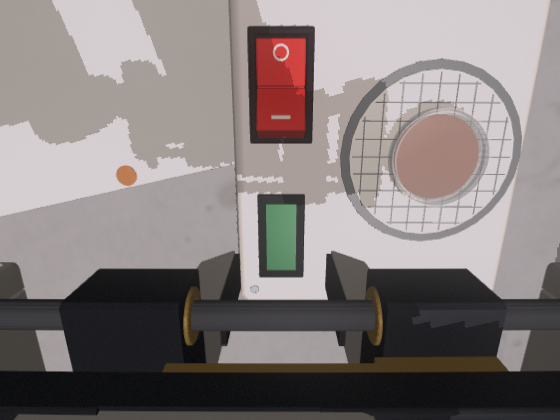

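The white bar is at (281,117) and the rocker at (281,87). My prediction was (283,121), a close match.

```bash
python3 - <<'E'
from h import *
s=telemetry.observe();C=cal("wrist");im,d=vision.read_camera("wrist")
p=plane(C,[(281,117),(281,130)],.074)
w=((im.min(2)>150)).astype(np.uint8);w[:108]=0;w[126:]=0;w[:,:265]=0;w[:,297:]=0
ce=cv2.connectedComponentsWithStats(w)[3][1:];print(ce);P=plane(C,ce[0],.074)[0];print(p,P,dep(C,[(281,117),(281,130)],d))
t=np.array(s["tool_pos"]);y=s["tool_rot"][2];e=P[:2]-t[:2];print(t,y,"dx",1e3*e@[np.cos(y),np.sin(y)],"dy",1e3*e@[np.sin(y),-np.cos(y)],s["opening"])
E
```

```text
[[274.         117.        ]
 [277.         116.        ]
 [281.33333333 116.66666667]
 [285.5        116.5       ]
 [288.         116.        ]]
[[0.50401506 0.20794641 0.074     ]
 [0.50191334 0.2002972  0.074     ]] [0.49979306 0.20910099 0.074     ] [[0.50402265 0.20796084 0.07462707]
 [0.5019743  0.20045975 0.07682149]]
[0.48577951 0.13652087 0.3145125 ] 1.3045487792575698 dx 73.70991369797446 dy -5.577001407659463 0.04005970911385104
```

```bash
python3 -m crank '[[-1,20,0,0,0],[-1,45,-1,0,0],[-1,65,-1,5,0],[-1,70,-1,15,0],[-1,70,-1,30,0],[-1,70,-1,42,0],[-1,70,-1,50,0],[-1,70,-1,52,0],[-1,70,-1,52,0],[-1,70,-1,52,0]]'
python3 -m crank '[[-1,0,0,2,0],[-1,0,0,4,0],[-1,0,0,6,0],[-1,0,0,8,0],[-1,0,0,10,0],[-1,0,0,12,0],[-1,0,0,12,0]]'
```

```text
time: 10.87
tool_pos: [0.5033, 0.2041, 0.2632]
tool_rot: [3.141, -0.0, 1.305]
contact_force: [0.3, -0.2, 0.3]
opening: 0.0006
grip_force: 0.0
time: 11.45
tool_pos: [0.503, 0.2043, 0.2506]
tool_rot: [-3.141, 0.0, 1.306]
contact_force: [1.0, -0.3, 0.3]
opening: 0.0003
grip_force: 0.1
```

```bash
python3 -m crank '[[-1,0,0,1,0],[-1,0,0,2,0],[-1,0,0,3,0],[-1,0,0,3,0]]'; python3 -m crank '[[-1,0,0,1,0],[-1,0,0,2,0],[-1,0,0,2,0],[-1,0,0,2,0]]';python3 -m crank '[[-1,0,0,1,0],[-1,0,0,2,0],[-1,0,0,2,0],[-1,0,0,2,0]]'
```

```text
time: 11.78
tool_pos: [0.503, 0.2044, 0.2476]
tool_rot: [-3.141, 0.0, 1.306]
contact_force: [0.1, -0.2, -0.8]
opening: -0.0
grip_force: 0.0
time: 12.12
tool_pos: [0.503, 0.2043, 0.2458]
tool_rot: [-3.141, 0.0, 1.306]
contact_force: [0.5, -0.4, -0.1]
opening: 0.0003
grip_force: 0.0
time: 12.45
tool_pos: [0.5031, 0.2044, 0.2441]
tool_rot: [3.141, -0.0, 1.306]
contact_force: [-0.2, -0.8, 3.1]
opening: 0.0005
grip_force: 1.1
```

It had probably snapped across already, and the tips now rest on the level face. I'll press a little more, retreat and look.

```bash
python3 -m crank '[[-1,0,0,1,0],[-1,0,0,1,0],[-1,0,0,-5,0],[-1,0,0,-20,0],[-1,0,0,-45,0],[-1,-20,0,-70,0],[-1,-50,0,-75,0],[-1,-70,0,-75,0],[-1,-70,0,-75,0],[-1,-70,0,-75,0]]'
python3 - <<'E'
from h import *
vision.read_camera("wrist");im,d=vision.read_camera("wrist");C=cal("wrist");cv2.imwrite("pics/w7.png",im[:,:,::-1])
print(dep(C,[(281,117),(281,130),(281,60),(281,45)],d))
im,d=vision.read_camera("side");cv2.imwrite("pics/side2.png",cv2.resize(im[185:275,200:350,::-1],(800,480)))
E
```

```text
time: 13.28
tool_pos: [0.4847, 0.1362, 0.3192]
tool_rot: [3.141, -0.0, 1.304]
contact_force: [-0.2, -0.1, -0.2]
opening: 0.0004
grip_force: 0.0
[[0.50314592 0.20844789 0.06575381]
 [0.50095193 0.20041152 0.06666565]
 [0.51216689 0.24131016 0.07185047]
 [0.51419886 0.2486405  0.07712437]]
```

View pics/w7.png

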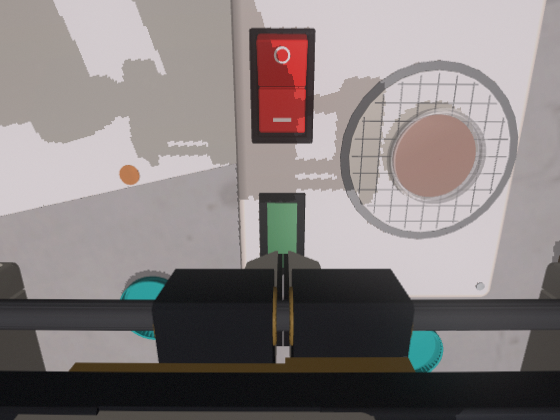

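View pics/side2.png

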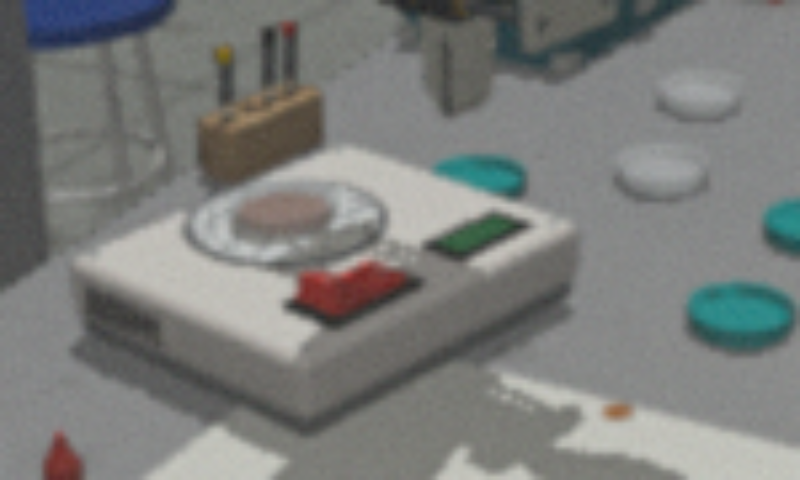

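The rocker's bar half is level at 66 mm (bar at (282,120)) and the ring half is up at 77 mm, so it is fully on. The dish is flat on the glass at (435,155), and nothing touches the robot.

```bash
python3 -c "
from cell import ticket;print(ticket.hand_in())"
```

```text
the job is handed in; nothing more can be done
None
```

The pink dish is flat and centred on the glass stage, the rocker is fully switched on, and the job is handed in at about 13 s; no verdict was shown.

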